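# Set the funnel in the flask and draw out the filling arm over it

## Robot

A 6-joint arm with a two-finger parallel gripper is mounted at the origin on a cart in front of the work surface, level with it; the furniture and walls round the work are solid. World frame = base frame: x ahead of the robot, y to its left, z up, the work surface at z = 0. Lengths are in m, angles in rad, forces in N, time in s.
With the tool pointing down it reaches from about 0.375 to 0.9 m from the base axis. Payload 3.1 kg.
Tool frame: the origin (TCP) lies midway between the tips of the shut fingers; the grasp point (between the pads) lies 19 mm behind it; z points along the fingers, y is the direction in which the jaws open and shut (so a half turn about z gives the same grasp; the last joint's range is limited). The gripper opens to 85 mm and grips with 20 to 120 N. Pads are 22 mm wide; open, the fingers measure 114 mm over their backs; the gripper's body (76 mm by 85 mm) begins 54 mm behind the grasp point. The pads swing forward as they close: fully open they stand 13 mm farther back than shut.
Start: joints at [0.942, 0.527, 1.433, -0, 1.181, -0.178], TCP at [0.272, 0.563, 0.206] pointing down, gripper open.
Joint ranges: [-3.08, 3.08], [-0.75, 2.2], [0.22, 2.44], [-1.43, 4.57], [0, 2.65], [-2.85, 2.85]. Speed limits (rad/s): [2.79, 2.79, 3.14, 3.14, 3.14, 3.14].

## Interface

Orientations are given as a unit quaternion [x, y, z, w].
In Python, from station import manip gives the robot as it stands. The module is installed in compiled form; this text tells all that it offers.
- The arm moves only by the tool drive_tool, never from a script. Its argument "deltas" is one flat list of numbers, 4 for each row, row after row: the shift along the tool's x, y, z in cm, then the turn about the tool's z in degrees. A call has 1 to 12 rows; each row is the pose to reach, as a shift and turn from the pose measured when the call began, along the tool's axes at that moment; what a row does not reach only later rows make up. A row lasts 1/10 s, in which the tool goes at most 50 mm and 8.59 degrees, less where a joint would pass 70% of its speed; a pose out of reach is approached as far as the arm can. A call with a gripper value outside its range is refused whole. "hand" is the finger opening in cm, from 0 to 8.54, set as the call begins (left out, the last holds). The fingers move at their own pace and stop on an object; "squeeze" is the grip in N (left out, the last holds). Time passes only in rows, so rows that repeat a pose let the fingers close. It gives the time, the measured TCP pose, the force and the opening at its end, in the units of the state.
- manip.sense(): the state, without advancing time (a new reading comes with each control period).
- manip.snapshot(name): name is "scene" or "top" or "wrist"; returns a dict with "frame" (384x512x3 uint8, red, green, blue), "depth" (384x512 float32, m along the optical axis (not along the pixel's ray), 0 where there is no reading), "fx", "fy", "cx", "cy" (pixels), "R" (3x3) and "t" (3): a world point X has camera coordinates R X + t. Camera axes: x right, y down, z forward; pixel columns grow to the right and rows downward; lengths in m; the calibration is good to about 2 mm. A picture is of the moment at which its call begins.
- manip.sign_off(): hands the job in, once; it reports no verdict.
The state is a dict: "t": time; "q": joint angles; "qd": joint speeds; "tau": joint torques, N m; "tcp_pos": TCP position; "tool_rot": TCP orientation; "force": force on the tool from outside, world axes, zero at the start; "ft_torque": the same for the moment, N m; "finger_gap": opening from 0.0 (shut) to 1.0 (fully open).
Only numpy, scipy, OpenCV 4.12 (cv2) and the standard library are available. Lean on these libraries where they do the work, as an engineer would, in place of code of your own. Each camera call takes 0.05 s, during which the arm holds its last target.

## Task

Get the flask on the filling stand ready to be filled: lift the blue funnel out of the drying stand, set it upright in the neck of the amber flask, gently and without dropping it, until its rubber flange lies flat on the rim, and let go of it. Then squeeze the red lock button in the head of the filling arm, draw the arm out until the red 100 mm line on its tube has just come out of the sleeve, so that the spout stands over the funnel, and hold it there: it springs back if released, so finish with the head and its button still squeezed in the gripper. Leave the flask standing in its nest and the other things where they are.

Things in the scene. Friction and masses are not known exactly. Their poses are not given: they have to be found in the camera images.
- funnel: Blue funnel with black rubber plug, upright in a hole of the drying stand. Origin: lower end of its stem (14 mm above the worktop there), z up its axis. Stem z 0-22 mm, 11-14 mm thick; tapered plug z 21-46, growing from 16.4 to 20.8 mm; flange 38 mm across at z 46-51, comes to rest on the flask's rim; cone; round upright cup 54 mm across (49 inside), z 66-92: grip here. About 70 g.
- flask: Amber conical glass flask, 100 mm tall, about 160 g, base 64 mm across, neck 29 mm across outside, 23 to 24 mm inside, open. Origin: centre of its underside, z up. Stands loose in the nest of the filling stand, underside 12 mm and rim 112 mm above the worktop.
- flask_rim (a point): Centre of the flask's mouth, level with its rim (100 mm above the flask's origin).
- filling_stand: Fixed filling stand: grey base plate 340 x 110 mm, top at 12 mm, with flask nest, drip dish, housing and level sleeve. Origin: on the worktop below the nest's centre. x (level): the way the arm draws out; y: towards the red button's side; z up. Housing at x -255 to -195 mm; it and the sleeve's clamp (46 mm wide) reach z 233. Sleeve: tube 30 to 33 mm thick, axis at z 211, x -284 to -129 mm.
- nest (a point): Centre of the nest's floor, where the middle of the flask's underside stands.
- sleeve_mouth (a point): Centre of the mouth of the sleeve, on the arm's axis, 129 mm behind the nest and 211 mm above the worktop.
- fill_arm (a joint): How far the arm is drawn out along the stand's x, m: 0 parked and latched, 0.125 end stop. Steel tube 20 mm thick with a dark ring every 10 mm and a red line 3 mm wide at 100 mm: at 0.100 the line has just come fully out, its rear edge level with the sleeve's mouth. A spring pulls the arm back with 3 N when parked, 4.5 N at the red line.
- head_centre (a point): Centre of the dark block at the arm's end, 34 mm along the arm, 26 mm across, 34 mm tall; 211 mm above the worktop. Parked, it is 100 mm behind the nest's axis, its rear face 12 mm from the sleeve's mouth. Grip it across its sides from above, one finger on the button, the other on the plain side opposite (32 mm over the button).
- spout_tip (a point): Lower end of the steel spout under the arm's head, 39 mm below the head's centre, 172 mm above the worktop; 14 mm above the rim of a seated funnel.
- lock_button (a joint): Red round lock button, 16 mm across, on the side of the arm's head towards the stand's +y, 1 mm above the head's centre height, 6 mm proud. Value: how far it is pressed in, m, 0 to 0.005; 1.6 N starts it, 5.6 N presses it fully. A 3.5 mm latch holds the arm parked; pressed 4 mm or more, the arm slides. Past the first 12 mm it slides pressed or not.
- drying_stand: White plastic drying stand, a plate 150 x 66 mm on four steel legs, top 60 mm above the worktop, with two holes of 24 mm, 40 mm either side of its middle along its x. Origin: on the worktop below its middle. The funnel hangs in one hole, the brick-red bung in the other.
- bung: Brick-red rubber bung, 40 mm tall, head 34 mm across, standing in the other hole of the drying stand; its top is 78 mm above the worktop. Not needed. Origin: centre of its underside.
- petri_dish: Round petri dish, 61 mm, 13 mm high, a bystander.
- slide_case: Teal slide box, 95 x 132 x 60 mm, a bystander that does not move.
- amber_reagent: Dark brown bottle with white cap, 52 mm thick, 146 mm tall, a bystander.
- red_marker: White marker pen with red cap, 135 mm long, a bystander.
- slip_carton: Small white and dark red carton, 41 x 56 x 50 mm, a bystander that does not move.
- tweezers: Steel forceps lying flat, 130 mm long, a bystander that does not move.
- green_jar: Dark teal jar with pale lid, 60 mm thick, 90 mm tall, a bystander.
There are look-alikes about, which are no part of the job. Leave any purple look-alike of the flask alone.

How it is judged:
On the way, in this order (a step that is already met when the one before it is completed fails the run):
1. the funnel sits in the flask's neck, flange flat on the rim, and is released, with the filling arm still parked (horizontal distance between funnel and flask_rim below 0.004 m and z of funnel in the frame of flask below 0.0565 m and angle between funnel's own z axis and vertical below 0.06 rad and contact force between funnel and the fingers below 0.05 N and value of joint fill_arm below 0.008 m), for 0.3 s.
2. the lock button is pressed in while the arm is still parked (value of joint lock_button above 0.0038 m and value of joint fill_arm below 0.012 m), for 0.1 s.
3. the arm is drawn out to the red line by the fingers (value of joint fill_arm between 0.096 and 0.104 m and contact force between fill_arm and the fingers above 1 N), for 0.3 s.
At the end, for the whole second after the job is handed in: The gripper still squeezes the arm's head (button in 3 mm), drawn to the red line within 4 mm and still; spout within 12 mm of the flask's axis, touching nothing; funnel upright in the neck, flange on the rim within 2.5 mm, released; flask upright in its nest, within 5 mm of the middle (all of step 3 and velocity of joint fill_arm between -0.01 and 0.01 m/s and value of joint lock_button above 0.003 m and contact force between fill_arm and funnel below 0.05 N and contact force between fill_arm and flask below 0.05 N and horizontal distance between spout_tip and flask_rim below 0.012 m and horizontal distance between funnel and flask_rim below 0.004 m and z of funnel in the frame of flask below 0.0565 m and angle between funnel's own z axis and vertical below 0.06 rad and contact force between each of funnel, flask and the fingers below 0.05 N and linear speed of funnel below 0.02 m/s and horizontal distance between flask and nest below 0.005 m and height (world z) of flask below 0.015 m and angle between flask's own z axis and vertical below 0.05 rad); the arm keeps its last pose, push and grip.
It fails at once if the funnel is dropped or thrown: it moves faster than 0.45 m/s with no finger touching it (contact force between funnel and the fingers below 0.02 N and linear speed of funnel above 0.45 m/s).
It fails at once if the flask is lifted out of its nest or tipped (angle between flask's own z axis and vertical above 0.2 rad or height (world z) of flask above 0.03 m).
It fails at once if the funnel is forced down hard on the flask (over 40 N) (contact force between funnel and flask above 40 N).
It fails at once if the bung or a bystander is moved more than 30 mm (distance of any of bung, petri_dish, red_marker, amber_reagent, green_jar from where it was at the start of the episode above 0.03 m).
It also fails if it takes over 51 s, if anything falls off the work surface, if the arm or the gripper's body presses on something with over 40 N, if the wrist force passes 120 N, or if a joint passes its speed limit or range.

## Working session

There is one attempt and no reset: what is moved stays moved. The work goes in short steps, Python scripts to look and compute and a tool call to move; the robot and the scene stay as the last step left them, time stands still between calls to the robot, and variables do not carry over. Pictures are saved under pics/ and viewed, and the job is handed in when it is done.

Besides the shell and the picture viewer there is one more tool, called after "Emit:" by a JSON object that holds its "name" and its "arguments". drive_tool: Moves the arm, as the interface text tells. Its arguments: {"type":"object","properties":{"deltas":{"type":"array"},"hand":{"type":"number"},"squeeze":{"type":"number"}},"required":["deltas"]}

```bash
mkdir -p pics; cat > h.py <<'E'
import numpy as np, cv2, pickle
from station import manip
def snap(n,tag):
    s=manip.snapshot(n); pickle.dump(s,open(f'{tag}.pkl','wb'))
    cv2.imwrite(f'pics/{tag}.png',cv2.cvtColor(s['frame'],cv2.COLOR_RGB2BGR)); return s
def load(tag): return pickle.load(open(f'{tag}.pkl','rb'))
def ray(s,u,v):
    R=np.array(s['R']);t=np.array(s['t'])
    d=R.T@np.array([(u-s['cx'])/s['fx'],(v-s['cy'])/s['fy'],1.]); return -R.T@t,d
def onz(s,u,v,z):
    o,d=ray(s,u,v); return o+d*(z-o[2])/d[2]
def proj(s,X):
    c=np.array(s['R'])@np.array(X)+np.array(s['t']); return np.array([s['fx']*c[0]/c[2]+s['cx'],s['fy']*c[1]/c[2]+s['cy']])
def pts(s):
    v,u=np.mgrid[0:384,0:512]; d=s['depth']
    c=np.stack([(u-s['cx'])/s['fx']*d,(v-s['cy'])/s['fy']*d,d],-1)
    return (c-np.array(s['t']))@np.array(s['R'])
def both(s1,u1,s2,u2):
    o,d=ray(s1,*u1);p,e=ray(s2,*u2)
    A=np.stack([d,-e],1);x=np.linalg.lstsq(A,p-o,rcond=None)[0]
    a=o+d*x[0];b=p+e*x[1];return (a+b)/2,np.linalg.norm(a-b)
E
python3 - <<'E'
from h import *
for n in('scene','top','wrist'):
    s=snap(n,n+'0');print(n,s['fx'],-np.array(s['R']).T@np.array(s['t']))
print(manip.sense())
E
```

```text
scene 425.66358097441463 [-0.40294973  1.22180874  0.79081773]
top 372.5390943670592 [0.33502255 0.00488832 1.37798552]
wrist 301.0007624822112 [0.20953768 0.59350397 0.37290815]
{'t': 0.15, 'q': array([ 9.41529001e-01,  5.28269032e-01,  1.43359851e+00,  1.35953598e-05,
        1.18138648e+00, -1.78476070e-01]), 'qd': array([-0.00166377, -0.00179802, -0.00332001, -0.0012537 , -0.00100975,
       -0.00082599]), 'tau': array([ 6.19958792e-04, -4.42744911e+01, -1.78275096e+01, -2.72743937e-04,
        5.59473527e-03,  2.10310242e-05]), 'tcp_pos': array([0.27190793, 0.56210858, 0.20475138]), 'tool_rot': array([ 2.23494444e-01,  9.74704849e-01, -7.61382446e-04, -3.32224478e-04]), 'force': array([0.03143229, 0.47859802, 0.11326997]), 'ft_torque': array([-0.00899997, -0.02208986,  0.04191521]), 'finger_gap': 0.9959372476636609}
```

View pics/scene0.png

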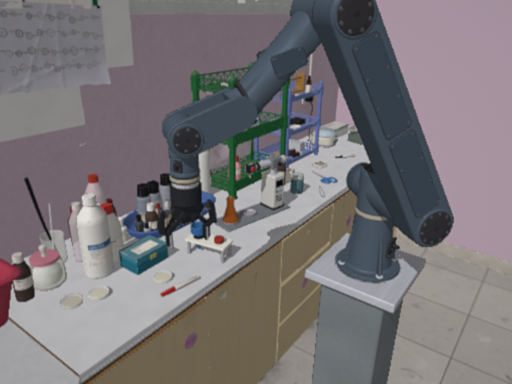

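View pics/top0.png

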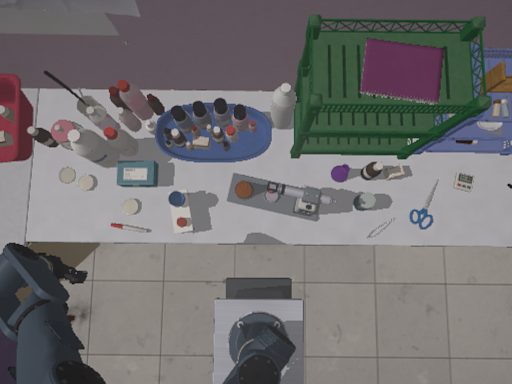

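View pics/wrist0.png

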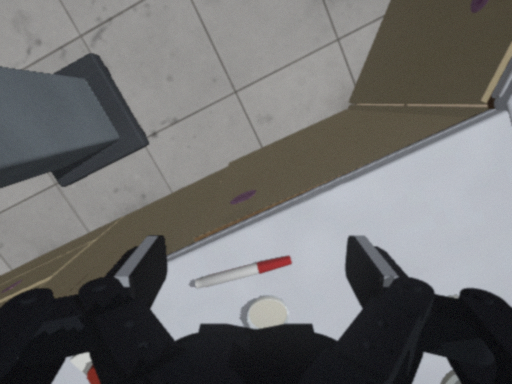

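```bash
python3 - <<'E'
from h import *
s=load('top0');a=cv2.cvtColor(s['frame'],cv2.COLOR_RGB2BGR)
cv2.imwrite('pics/topcrop.png',cv2.resize(a[165:245,155:335],None,fx=4.4,fy=4.4,interpolation=cv2.INTER_CUBIC))
s2=load('scene0');b=cv2.cvtColor(s2['frame'],cv2.COLOR_RGB2BGR)
cv2.imwrite('pics/scenecrop.png',cv2.resize(b[135:265,160:320],None,fx=4.5,fy=4.5,interpolation=cv2.INTER_CUBIC))
P=pts(s)
for n,(u,v) in dict(fun=(177,199),bung=(181,222),flask=(244,189),head=(272,194),h=(308,205)).items(): print(n,P[v,u].round(3))
h=cv2.cvtColor(a,cv2.COLOR_BGR2HSV)
m=((h[...,0]>100)&(h[...,0]<120)&(h[...,1]>110)).astype(np.uint8); m[:, :165]=0;m[:,192:]=0;m[:188]=0;m[212:]=0
ys,xs=np.nonzero(m);print(len(xs),xs.min(),xs.max(),ys.min(),ys.max(),cv2.minEnclosingCircle(np.c_[xs,ys].astype(np.float32)))
E
```

```text
fun [0.498 0.291 0.072]
bung [0.417 0.273 0.077]
flask [0.531 0.054 0.111]
head [ 0.528 -0.046  0.015]
h [ 0.465 -0.151  0.222]
17 175 183 192 205 ((176.5, 198.5), 6.670932292938232)
```

View pics/topcrop.png

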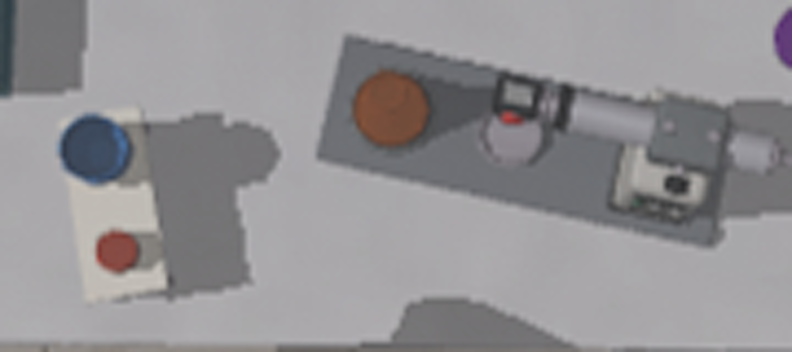

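View pics/scenecrop.png

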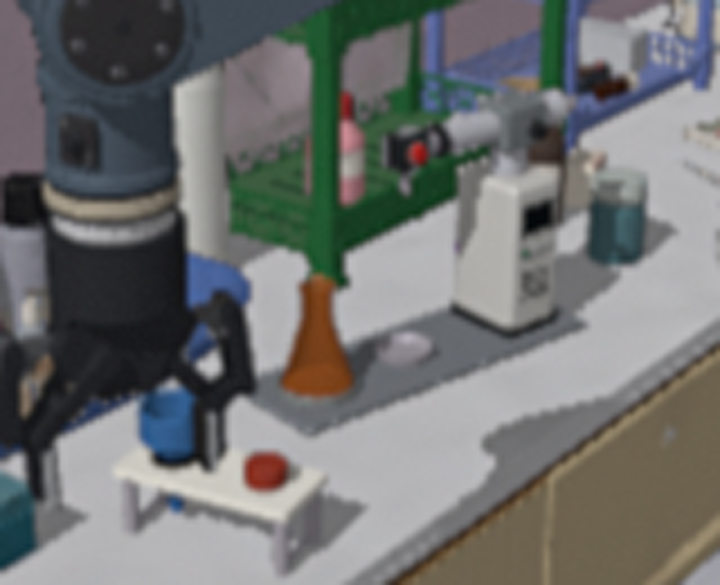

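```bash
python3 - <<'E'
from h import *
s=load('top0')
f=lambda x,y:((x+.5)/4.4-.5+155,(y+.5)/4.4-.5+165)
print('fun',onz(s,*f(95,148),.106))
c=[onz(s,*f(*p),.012) for p in((347,36),(318,157),(718,243))];print(c)
for a,b in((0,1),(1,2)):
    d=c[b]-c[a];print(np.linalg.norm(d),np.degrees(np.arctan2(d[1],d[0])))
P=pts(s);
# flask rim points
Q=P.reshape(-1,3);m=(abs(Q[:,2]-.111)<.006)&(abs(Q[:,0]-.531)<.04)&(abs(Q[:,1]-.054)<.04);print(m.sum(),Q[m].mean(0))
m=(abs(Q[:,2]-.235)<.015)&(abs(Q[:,0]-.5)<.1)&(abs(Q[:,1]+.05)<.2)
m=(Q[:,2]>.21)&(abs(Q[:,0]-.5)<.1)&(abs(Q[:,1]+.07)<.2);
for q in Q[m][::6]:print(q.round(3),end=' ')
m=(Q[:,2]>.09)&(Q[:,2]<.12)&(abs(Q[:,0]-.5)<.04)&(abs(Q[:,1]-.285)<.05);print(Q[m].mean(0),np.ptp(Q[m],0),Q[m].min(0),Q[m].max(0))
E
```

```text
fun [0.49681634 0.28667533 0.106     ]
[array([0.60672252, 0.09783924, 0.012     ]), array([0.50312447, 0.12020333, 0.012     ]), array([ 0.43432889, -0.2149813 ,  0.012     ])]
0.10598447828178428 167.81828376986198
0.3421718370257111 -101.59869663089493
36 [0.54194262 0.05859209 0.11131682]
[ 0.536 -0.029  0.224] [ 0.533 -0.038  0.226] [ 0.529 -0.032  0.231] [ 0.53  -0.051  0.224] [ 0.526 -0.035  0.229] [ 0.526 -0.054  0.23 ] [ 0.523 -0.026  0.226] [ 0.523 -0.044  0.227] [ 0.526 -0.064  0.214] [ 0.526 -0.086  0.216] [ 0.519 -0.035  0.234] [ 0.52  -0.054  0.23 ] [ 0.521 -0.073  0.225] [ 0.521 -0.092  0.222] [ 0.521 -0.151  0.227] [ 0.517 -0.038  0.228] [ 0.518 -0.057  0.223] [ 0.517 -0.076  0.226] [ 0.518 -0.095  0.226] [ 0.519 -0.114  0.22 ] [ 0.517 -0.153  0.234] [ 0.514 -0.029  0.222] [ 0.514 -0.048  0.227] [ 0.515 -0.067  0.22 ] [ 0.514 -0.085  0.226] [ 0.515 -0.104  0.224] [ 0.516 -0.123  0.22 ] [ 0.514 -0.15   0.232] [ 0.515 -0.169  0.231] [ 0.511 -0.029  0.225] [ 0.51  -0.047  0.23 ] [ 0.512 -0.067  0.217] [ 0.511 -0.085  0.227] [ 0.511 -0.104  0.227] [ 0.512 -0.123  0.225] [
[... 1531 characters left out ...]
  0.231] [ 0.48  -0.174  0.234] [ 0.481 -0.194  0.226] [ 0.481 -0.213  0.227] [ 0.482 -0.234  0.216] [ 0.477 -0.144  0.23 ] [ 0.477 -0.162  0.232] [ 0.477 -0.181  0.232] [ 0.478 -0.201  0.221] [ 0.479 -0.221  0.218] [ 0.479 -0.239  0.22 ] [ 0.474 -0.154  0.225] [ 0.474 -0.172  0.231] [ 0.476 -0.193  0.215] [ 0.475 -0.21   0.225] [ 0.476 -0.23   0.217] [ 0.472 -0.158  0.215] [ 0.471 -0.175  0.231] [ 0.473 -0.202  0.215] [ 0.473 -0.221  0.215] [ 0.469 -0.176  0.221] [ 0.466 -0.149  0.215] [ 0.463 -0.152  0.217] [ 0.459 -0.154  0.224] [ 0.455 -0.154  0.225] [0.49704983 0.28616558 0.10226708] [0.05292419 0.05271919 0.02160195] [0.46978949 0.26092631 0.0901979 ] [0.52271368 0.3136455  0.11179984]
```

```bash
cat >> h.py <<'E'
from scipy.spatial.transform import Rotation as Ro
def delta(target,yaw=None,p=None,q=None):
    s=manip.sense(); p=s['tcp_pos'] if p is None else p; R=Ro.from_quat(s['tool_rot']).as_matrix()
    d=R.T@(np.array(target)-p)*100
    y=np.degrees(np.arctan2(R[1,1],R[0,1]))
    print('t',round(s['t'],2),'tcp',p.round(4),'yaw',round(y,2),'tilt',R[2].round(4),'gap',round(float(s['finger_gap'])*8.54,2),'F',s['force'].round(2))
    print('delta cm',d.round(2),'turn',None if yaw is None else round(-(yaw-y),2))
E
python3 - <<'E'
from h import *
delta([.4965,.287,.22],-11.9)
E
```

```text
t 0.15 tcp [0.2719 0.5621 0.2048] yaw 64.17 tilt [ 3.0e-04 -1.6e-03 -1.0e+00] gap 8.51 F [0.03 0.48 0.11]
delta cm [-32.2  -14.98  -1.51] turn 76.07
```

Emit:
{"name": "drive_tool", "arguments": {"deltas": [-3,-1.5,-0.2,7,-6,-3,-0.4,14,-9,-4.5,-0.7,21,-12,-6,-1,28,-15,-7,-1.2,35,-18,-8.5,-1.5,42,-21,-10,-1.5,49,-24,-11.5,-1.5,56,-27,-13,-1.5,63,-30,-14,-1.5,70,-32.2,-15,-1.5,76,-32.2,-15,-1.5,76], "hand": 8.5, "squeeze": 25}}

```text
t: 1.35
tcp_pos: [0.4986, 0.2845, 0.2196]
tool_rot: [0.778, 0.629, -0.001, 0.001]
force: [-0.0, 0.5, -0.1]
finger_gap: 0.996
```

```bash
python3 - <<'E'
from h import *
snap('wrist','w1');snap('scene','s1');snap('top','t1')
delta([.4965,.287,.112-.019+.0],-11.9)
E
```

```text
t 1.5 tcp [0.4956 0.2871 0.2196] yaw -11.77 tilt [-0.0017 -0.0021 -1.    ] gap 8.51 F [-0.17  1.35  0.04]
delta cm [ 0.03  0.11 12.66] turn 0.13
```

View pics/w1.png

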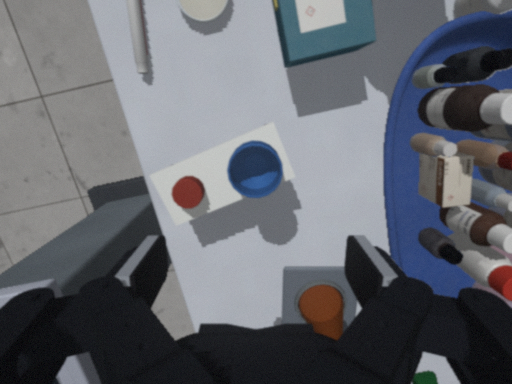

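View pics/s1.png

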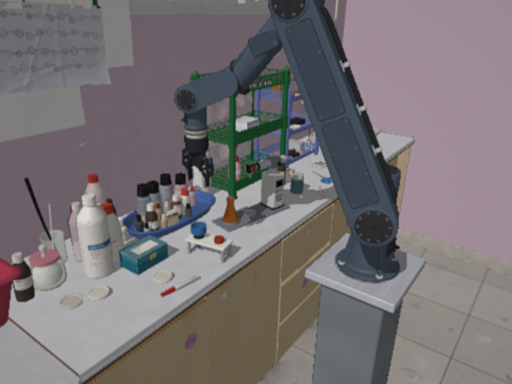

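```bash
python3 - <<'E'
from h import *
def circ(tag,z,lo,hi,box):
    s=load(tag);h=cv2.cvtColor(s['frame'],cv2.COLOR_RGB2HSV)
    m=cv2.inRange(h,lo,hi);k=np.zeros_like(m);k[box[1]:box[3],box[0]:box[2]]=1;m*=k
    c=max(cv2.findContours(m,cv2.RETR_EXTERNAL,cv2.CHAIN_APPROX_NONE)[0],key=cv2.contourArea)
    # rectify: contour points to plane z, fit circle
    W=np.array([onz(s,*p[0],z)[:2] for p in cv2.convexHull(c)])
    A=np.c_[2*W,np.ones(len(W))];x=np.linalg.lstsq(A,(W**2).sum(1),rcond=None)[0]
    print(tag,cv2.minEnclosingCircle(c),x[:2].round(4),'r',np.sqrt(x[2]+x[0]**2+x[1]**2).round(4))
circ('w1',.106,(100,100,40),(125,255,255),(215,130,300,210))
circ('t0' if 0 else 'top0',.106,(100,90,30),(125,255,255),(160,185,195,215))
s=load('w1');print(proj(s,[.4956,.2871,.22-0]),-np.array(s['R']).T@np.array(s['t']),np.array(s['R'])[2])
E
```

```text
w1 ((254.64125061035156, 169.1300506591797), 28.253868103027344) [0.4983 0.2926] r 0.0266
top0 ((176.32142639160156, 198.48214721679688), 7.2344512939453125) [0.4955 0.2856] r 0.024
[251.82758563 221.11174338] [0.51235077 0.35333235 0.38775116] [-0.05749438 -0.26624751 -0.96218847]
```

```bash
python3 - <<'E'
from h import *
s=snap('wrist','w2');snap('wrist','w3')
a=cv2.cvtColor(s['frame'],cv2.COLOR_RGB2BGR)
cv2.imwrite('pics/w2c.png',cv2.resize(a[110:240,150:350],None,fx=4,fy=4,interpolation=cv2.INTER_CUBIC))
for c in((.4967,.287),(.498,.291)):
  for r,z,col in((.027,.106,(0,255,0)),(.0245,.106,(0,255,255))):
    P=[proj(s,[c[0]+r*np.cos(t),c[1]+r*np.sin(t),z]) for t in np.linspace(0,6.28,60)]
    b=cv2.resize(a[110:240,150:350],None,fx=4,fy=4,interpolation=cv2.INTER_CUBIC) if r==.027 else b
    cv2.polylines(b,[np.int32([((p[0]-150+.5)*4,(p[1]-110+.5)*4) for p in P])],True,col,1)
  cv2.imwrite(f'pics/w2c_{int(c[1]*1000)}.png',b)
delta([.4965,.287,.1])
E
```

```text
t 1.6 tcp [0.4953 0.2876 0.2197] yaw -11.71 tilt [-0.0016 -0.0016 -1.    ] gap 8.52 F [ 0.53 -0.77 -0.69]
delta cm [-0.02  0.14 11.97] turn None
```

View pics/w2c_287.png

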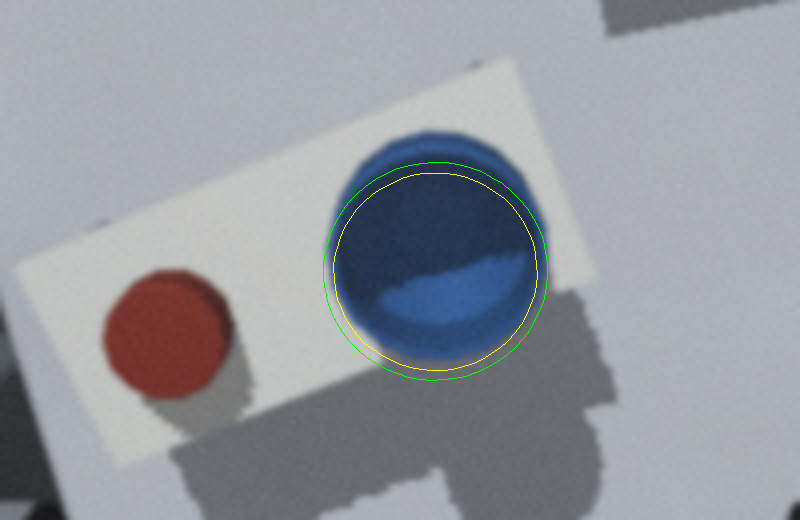

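View pics/w2c_291.png

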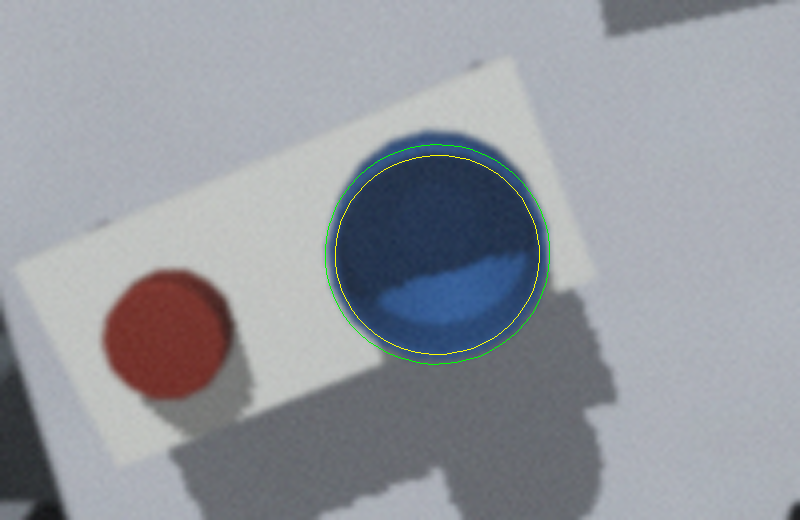

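```bash
python3 - <<'E'
from h import *
for tag,box in(('s1',(180,210,240,260)),('t1',(150,170,270,240))):
  s=load(tag);a=cv2.cvtColor(s['frame'],cv2.COLOR_RGB2BGR);k=10 if tag=='s1' else 6.6
  b=cv2.resize(a[box[1]:box[3],box[0]:box[2]],None,fx=k,fy=k,interpolation=cv2.INTER_CUBIC)
  for c,col in(((.4967,.287),(0,255,0)),((.498,.2912),(0,255,255))):
   for z in(.106,.08):
    P=[proj(s,[c[0]+.027*np.cos(t),c[1]+.027*np.sin(t),z]) for t in np.linspace(0,6.28,60)]
    cv2.polylines(b,[np.int32([((p[0]-box[0]+.5)*k,(p[1]-box[1]+.5)*k) for p in P])],True,col,1)
  cv2.imwrite(f'pics/{tag}c.png',b)
E
```

```text
(no output)
```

View pics/s1c.png

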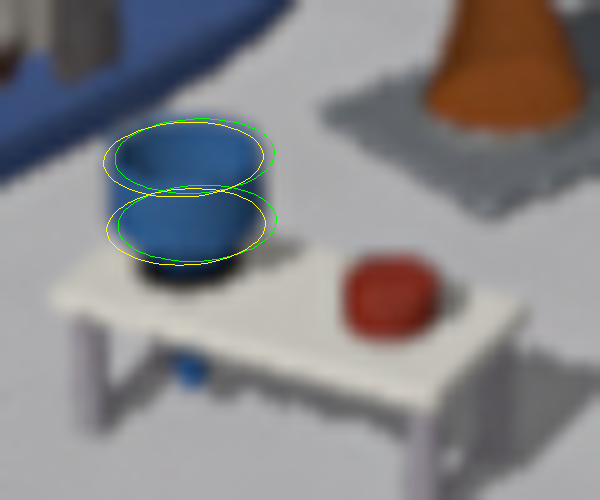

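View pics/t1c.png

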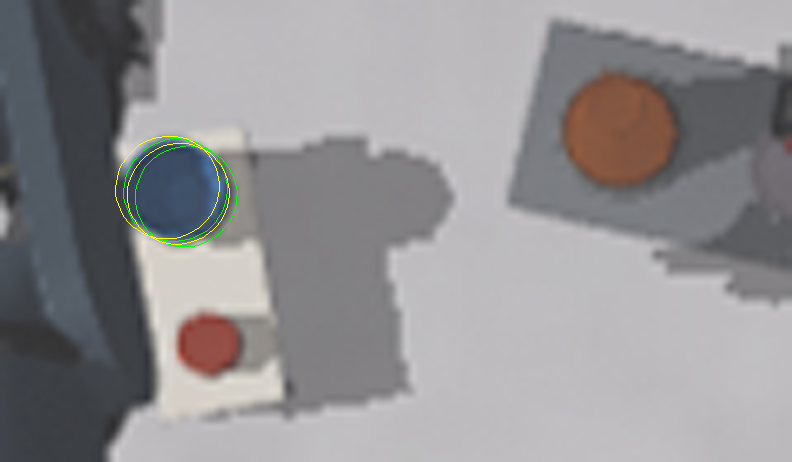

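```bash
python3 - <<'E'
from h import *
delta([.4975,.2895,.07],-11.9)
E
```

```text
t 1.6 tcp [0.4953 0.2876 0.2197] yaw -11.71 tilt [-0.0016 -0.0016 -1.    ] gap 8.52 F [ 0.53 -0.77 -0.69]
delta cm [ 0.25  0.2  14.97] turn 0.19
```

Emit:
{"name": "drive_tool", "arguments": {"deltas": [0.1,0.1,2.5,0,0.2,0.2,5,0,0.25,0.2,7.5,0,0.25,0.2,9.5,0,0.25,0.2,11.5,0.2,0.25,0.2,13,0.2,0.25,0.2,14.2,0.2,0.25,0.2,15,0.2,0.25,0.2,15,0.2], "hand": 7.5}}

```text
t: 2.5
tcp_pos: [0.4966, 0.2897, 0.0689]
tool_rot: [0.776, 0.63, -0.002, -0.0]
force: [0.3, 0.2, -0.7]
finger_gap: 0.88
```

```bash
python3 - <<'E'
from h import *
snap('wrist','w4');snap('scene','s4')
delta([.4975,.2895,.07],-11.9)
E
```

```text
t 2.6 tcp [0.4977 0.2898 0.0701] yaw -11.88 tilt [-0.0013 -0.001  -1.    ] gap 7.52 F [0.02 0.07 0.21]
delta cm [-0.04 -0.02  0.01] turn 0.02
```

View pics/w4.png

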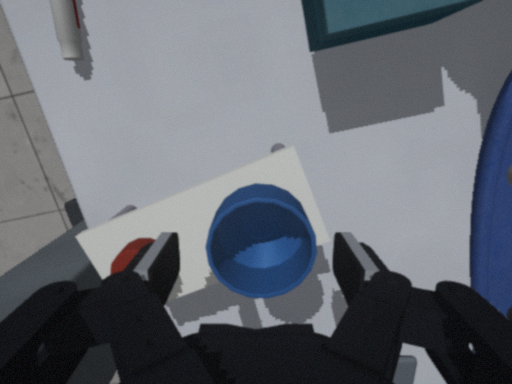

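View pics/s4.png

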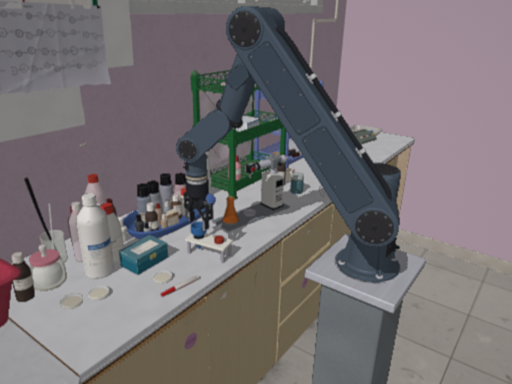

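```bash
python3 - <<'E'
from h import *
s=load('w4');a=cv2.cvtColor(s['frame'],cv2.COLOR_RGB2BGR)
box=(140,160,380,340);k=3.3
b=cv2.resize(a[160:340,140:380],None,fx=k,fy=k,interpolation=cv2.INTER_CUBIC)
def dr(c,r,z,col):
    P=[proj(s,[c[0]+r*np.cos(t),c[1]+r*np.sin(t),z]) for t in np.linspace(0,6.28,60)]
    cv2.polylines(b,[np.int32([((p[0]-140+.5)*k,(p[1]-160+.5)*k) for p in P])],True,col,1)
dr((.498,.2912),.027,.106,(0,255,255));dr((.4977,.2895),.027,.106,(0,255,0))
t=[.4977,.2898]
yd=np.array([np.cos(np.radians(-11.9)),np.sin(np.radians(-11.9))]);xd=np.array([-yd[1],yd[0]])
for sg in(-1,1):
  for z in(.07,.08,.09,.1):
   for xo in (-.011,.011):
    p=np.r_[t+sg*.0375*yd+xd*xo,z];q=proj(s,p);cv2.circle(b,(int((q[0]-139.5)*k),int((q[1]-159.5)*k)),3,(0,0,255),-1)
cv2.imwrite('pics/w4c.png',b)
E
```

```text
(no output)
```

View pics/w4c.png

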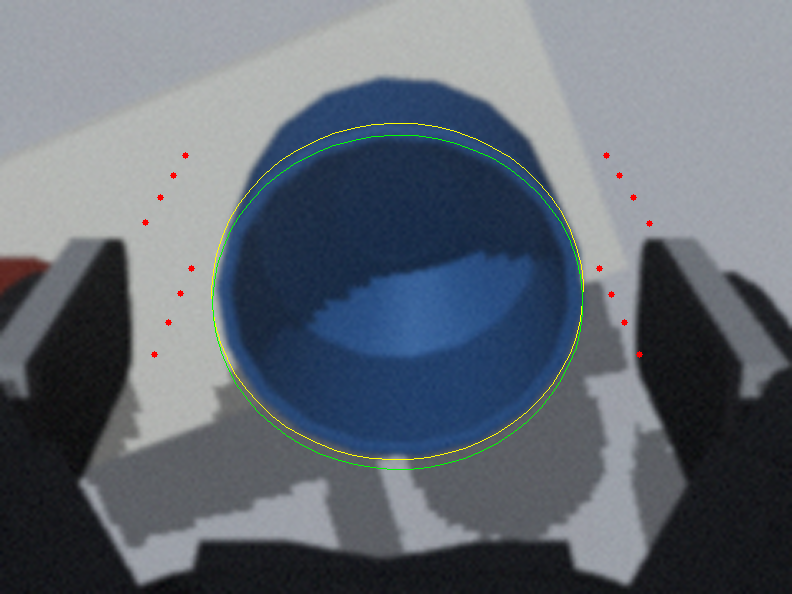

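Emit:
{"name": "drive_tool", "arguments": {"deltas": [0.1,0.15,0.1,0,0.1,0.15,0.1,0,0.1,0.15,0.1,0,0.1,0.15,0.1,0,0.1,0.15,0.1,0,0.1,0.15,0.1,0,0.1,0.15,0.1,0], "hand": 4.5, "squeeze": 25}}

```text
t: 3.3
tcp_pos: [0.5005, 0.2909, 0.0702]
tool_rot: [0.777, 0.63, 0.001, 0.0]
force: [0.1, 0.9, 5.5]
finger_gap: 0.616
```

```bash
python3 - <<'E'
from h import *
delta([.4975,.2895,.07],-11.9);snap('wrist','w5')
E
```

```text
t 3.3 tcp [0.5005 0.2909 0.0702] yaw -11.89 tilt [ 3.0e-04  1.4e-03 -1.0e+00] gap 5.26 F [0.06 0.93 5.55]
delta cm [-0.19 -0.26  0.02] turn 0.01
```

View pics/w5.png

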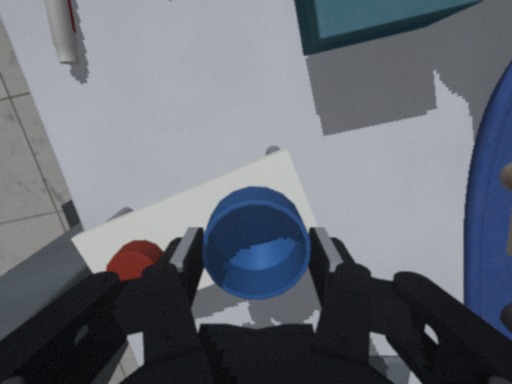

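```bash
python3 - <<'E'
from h import *
s=load('top0')
f=lambda x,y:((x+.5)/4.4-.5+155,(y+.5)/4.4-.5+165)
print(onz(s,*f(392,108),.016),onz(s,*f(398,92),.112))
xd=np.array([np.cos(np.radians(78.1)),np.sin(np.radians(78.1))])
# head: top face centre, z .228
h=onz(s,*f(518,95),.228);print('head',h, 'nest from head',h[:2]+.1*xd)
n=h[:2]+.1*xd
delta([*(n-.075*xd),.33],-11.9)
E
```

```text
[0.5447713  0.05858794 0.016     ] [0.54269635 0.05030628 0.112     ]
head [ 0.5224174  -0.03913972  0.228     ] nest from head [0.54303782 0.05871118]
t 3.35 tcp [0.5005 0.2909 0.0702] yaw -11.89 tilt [ 3.0e-04  1.4e-03 -1.0e+00] gap 5.31 F [-0.98  1.19  5.43]
delta cm [-29.33   8.98 -25.97] turn 0.01
```

Emit:
{"name": "drive_tool", "arguments": {"deltas": [0,0,-0.4,0,0,0,-1,0,0,0,-2,0,0,0,-3.5,0,0,0,-5.5,0,0,0,-8,0,0,0,-11,0,0,0,-14,0,0,0,-17,0,0,0,-20,0,0,0,-22,0,0,0,-22,0]}}

```text
t: 4.55
tcp_pos: [0.5019, 0.2915, 0.2942]
tool_rot: [0.776, 0.63, 0.004, 0.002]
force: [-0.2, 0.0, -0.5]
finger_gap: 0.609
```

```bash
python3 - <<'E'
from h import *
snap('wrist','w6');snap('scene','s6')
delta([.5275,-.0145,.33],-11.9)
E
```

```text
t 4.65 tcp [0.4996 0.2907 0.2901] yaw -11.89 tilt [ 2.0e-04  1.2e-03 -1.0e+00] gap 5.28 F [-0.77  0.43 -1.48]
delta cm [-29.29   9.02  -3.98] turn 0.01
```

View pics/w6.png

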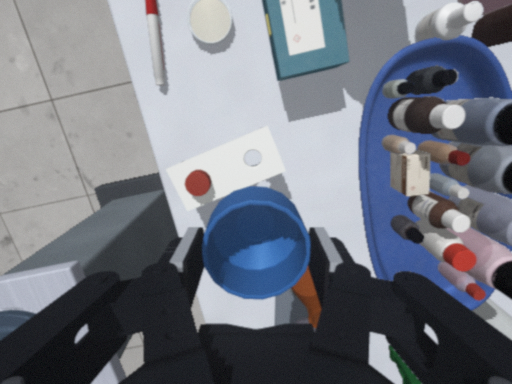

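View pics/s6.png

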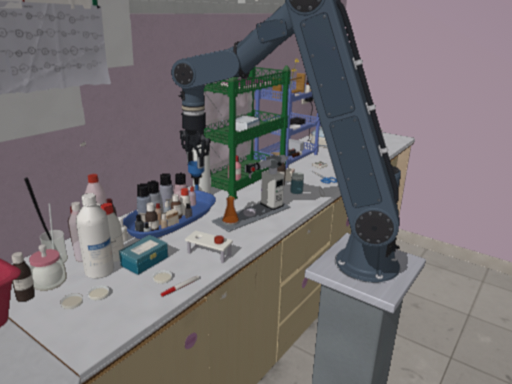

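```bash
python3 - <<'E'
from h import *
s=load('top0');Q=pts(s).reshape(-1,3)
m=(Q[:,2]>.12)&(Q[:,0]>.57)&(abs(Q[:,1])<.25);q=Q[m];i=np.argsort(q[:,0])[:40:3];print(q[i].round(3))
m&=(Q[:,1]>-.05);q=Q[m];i=np.argsort(q[:,0])[:40:3];print(q[i].round(3))
E
```

```text
[[ 0.665 -0.13   0.276]
 [ 0.665 -0.132  0.263]
 [ 0.666 -0.134  0.271]
 [ 0.667 -0.136  0.477]
 [ 0.668 -0.139  0.46 ]
 [ 0.668 -0.139  0.274]
 [ 0.668 -0.133  0.466]
 [ 0.669 -0.133  0.273]
 [ 0.669 -0.138  0.284]
 [ 0.669 -0.139  0.473]
 [ 0.669 -0.13   0.486]
 [ 0.669 -0.126  0.493]
 [ 0.669 -0.131  0.272]
 [ 0.669 -0.135  0.282]]
[[0.773 0.071 0.121]
 [0.775 0.073 0.147]
 [0.775 0.063 0.146]
 [0.776 0.074 0.134]
 [0.776 0.064 0.123]
 [0.777 0.07  0.152]
 [0.777 0.078 0.131]
 [0.777 0.073 0.15 ]
 [0.778 0.081 0.139]
 [0.779 0.063 0.147]
 [0.779 0.213 0.13 ]
 [0.78  0.085 0.133]
 [0.78  0.073 0.152]
 [0.781 0.06  0.141]]
```

Emit:
{"name": "drive_tool", "arguments": {"deltas": [-1.5,0.5,-1.5,0,-4,1.5,-3,0,-7.5,2.5,-4,0,-11,3.5,-4,0,-14.5,4.5,-4,0,-18,5.5,-4,0,-21.5,6.5,-4,0,-25,7.7,-4,0,-27.5,8.5,-4,0,-29,9,-4,0,-29.3,9,-4,0,-29.3,9,-4,0]}}

```text
t: 5.85
tcp_pos: [0.5267, -0.0145, 0.3299]
tool_rot: [0.777, 0.63, 0.0, -0.0]
force: [-0.4, 0.9, -0.8]
finger_gap: 0.613
```

```bash
python3 - <<'E'
from h import *
snap('wrist','w7');delta([.5275,-.0145,.33],-11.9);snap('wrist','w8')
delta([.5275,-.0145,.33],-11.9)
s=load('w8');print(-np.array(s['R']).T@np.array(s['t']))
E
```

```text
t 5.9 tcp [ 0.5268 -0.0139  0.33  ] yaw -11.87 tilt [ 9.e-04  1.e-04 -1.e+00] gap 5.26 F [-0.79 -0.26  0.18]
delta cm [-0.05  0.08 -0.  ] turn 0.03
t 5.95 tcp [ 0.5269 -0.0135  0.3301] yaw -11.83 tilt [ 8.e-04  3.e-04 -1.e+00] gap 5.26 F [ 0.19 -0.64  0.54]
delta cm [-0.08  0.08  0.01] turn 0.07
[0.54022092 0.05451555 0.4983033 ]
```

View pics/w8.png

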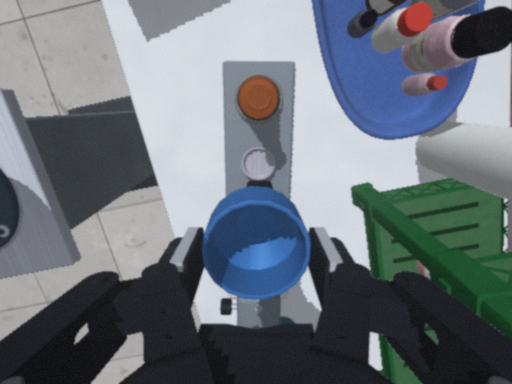

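```bash
python3 - <<'E'
from h import *
s=load('w8');a=cv2.cvtColor(s['frame'],cv2.COLOR_RGB2BGR)
b=cv2.resize(a[60:140,210:310],None,fx=7,fy=7,interpolation=cv2.INTER_CUBIC)
h=cv2.cvtColor(a,cv2.COLOR_BGR2HSV);m=cv2.inRange(h,(3,120,50),(20,255,255));m[140:]=0
c=max(cv2.findContours(m,cv2.RETR_EXTERNAL,cv2.CHAIN_APPROX_NONE)[0],key=cv2.contourArea)
def fit(W):
    A=np.c_[2*W,np.ones(len(W))];x=np.linalg.lstsq(A,(W**2).sum(1),rcond=None)[0];return x[:2],np.sqrt(x[2]+x[0]**2+x[1]**2)
print('base',fit(np.array([onz(s,*p[0],.016)[:2] for p in c])))
def dr(b,c,r,z,col,ox,oy,k):
    P=[proj(s,[c[0]+r*np.cos(t),c[1]+r*np.sin(t),z]) for t in np.linspace(0,6.28,60)]
    cv2.polylines(b,[np.int32([((p[0]-ox+.5)*k,(p[1]-oy+.5)*k) for p in P])],True,col,1)
cv2.imwrite('pics/w8raw.png',b.copy())
cc=fit(np.array([onz(s,*p[0],.016)[:2] for p in c]))[0]
dr(b,cc,.0145,.112,(0,255,0),210,60,7);dr(b,cc,.032,.013,(255,255,0),210,60,7)
cv2.imwrite('pics/w8c.png',b)
k=3.3;b=cv2.resize(a[160:340,140:380],None,fx=k,fy=k,interpolation=cv2.INTER_CUBIC)
dr(b,(.5269,-.0135),.027,.33+.036,(0,255,0),140,160,k)
dr(b,(.5269,-.0135),.0245,.33+.036,(0,255,255),140,160,k)
cv2.imwrite('pics/w8f.png',b)
E
```

```text
base (array([0.5450531 , 0.06193172]), np.float64(0.030119204384843702))
```

View pics/w8c.png

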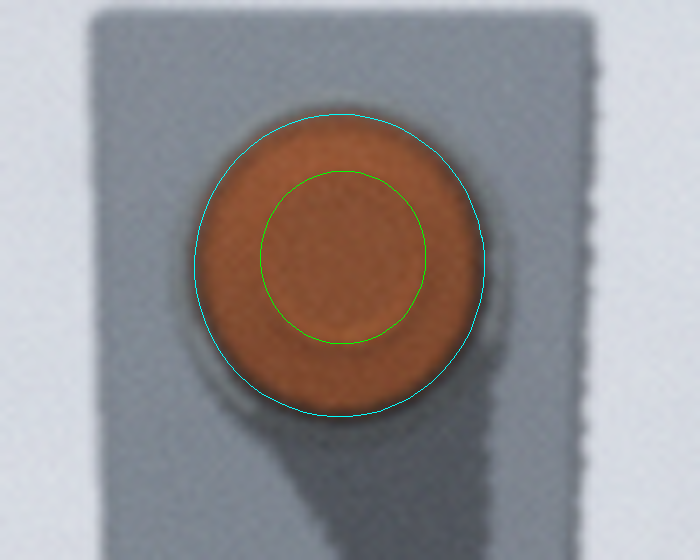

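View pics/w8f.png

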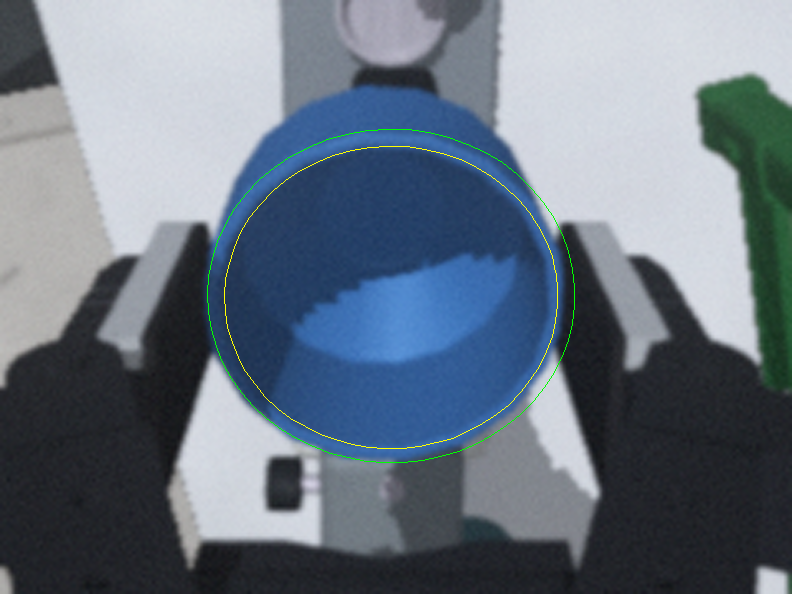

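```bash
python3 - <<'E'
from h import *
for tag in('w4','w5','w6','w7','w8'):
    s=load(tag);h=cv2.cvtColor(s['frame'],cv2.COLOR_RGB2HSV)
    m=cv2.inRange(h,(100,100,30),(125,255,255));m[:180]=0;m[310:]=0;m[:,:195]=0;m[:,325:]=0
    r=[]
    for y in range(185,303,3):
        x=np.nonzero(m[y])[0]
        if len(x):r.append((y,int(x.min()),int(x.max())))
    ys=np.nonzero(m.sum(1)>0)[0]
    print(tag,ys.min(),ys.max(),r[::3])
s=load('w8');a=cv2.cvtColor(s['frame'],cv2.COLOR_RGB2BGR)
b=a[70:125,230:290];l=cv2.createCLAHE(6,(2,2)).apply(cv2.GaussianBlur(b,(3,3),0)[...,2])
cv2.imwrite('pics/w8e.png',cv2.resize(l,None,fx=10,fy=10,interpolation=cv2.INTER_CUBIC))
E
```

```text
w4 184 297 [(185, 251, 271), (194, 232, 289), (203, 223, 299), (212, 217, 303), (221, 213, 308), (230, 210, 312), (239, 208, 314), (248, 206, 315), (257, 208, 314), (266, 211, 312), (275, 216, 306), (284, 224, 299), (293, 238, 285)]
w5 187 299 [(188, 245, 267), (197, 226, 284), (206, 217, 293), (215, 212, 298), (224, 208, 302), (233, 204, 307), (242, 202, 310), (251, 202, 310), (260, 203, 310), (269, 207, 305), (278, 213, 299), (287, 221, 291), (296, 237, 274)]
w6 186 298 [(188, 244, 268), (197, 225, 285), (206, 217, 294), (215, 211, 298), (224, 208, 302), (233, 204, 307), (242, 201, 311), (251, 202, 310), (260, 202, 310), (269, 207, 305), (278, 213, 299), (287, 222, 290), (296, 239, 271)]
w7 185 299 [(185, 248, 258), (194, 229, 282), (203, 219, 291), (212, 213, 297), (221, 210, 301), (230, 206, 305), (239, 202, 310), (248, 201, 310), (257, 202, 310), (266, 204, 306), (275, 211, 301), (284, 218, 294), (293, 231, 281)]
w8 185 299 [(185, 249, 262), (194, 229, 283), (203, 219, 291), (212, 213, 297), (221, 210, 301), (230, 206, 305), (239, 202, 310), (248, 202, 310), (257, 202, 310), (266, 204, 306), (275, 211, 301), (284, 218, 294), (293, 231, 281)]
```

View pics/w8e.png

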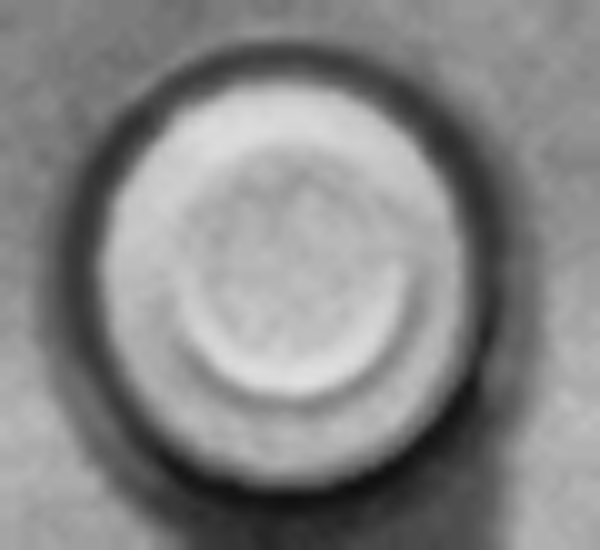

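```bash
python3 - <<'E'
from h import *
s=load('w8');F=onz(s,258.7,96.8,.112);print(F)
# held funnel centre at rim z, from column 256
for z in(.3601,.3661): 
    p=proj(s,[.5269,-.0135,z]);q=onz(s,256,p[1],z);print(p,q-np.array([.5269,-.0135,z]))
# plate edges -> yaw
yd=np.array([np.cos(np.radians(-11.85)),np.sin(np.radians(-11.85)),0])
A=F+.0007*yd;delta([A[0],A[1],.22],-11.9)
E
```

```text
[0.54515213 0.06145777 0.112     ]
[258.00711072 246.12781204] [-0.00099012  0.00020933  0.        ]
[258.08880266 251.77646259] [-0.0009912   0.00020955  0.        ]
t 5.95 tcp [ 0.5269 -0.0135  0.3301] yaw -11.83 tilt [ 8.e-04  3.e-04 -1.e+00] gap 5.26 F [ 0.19 -0.64  0.54]
delta cm [ 7.7   0.32 11.02] turn 0.07
```

Emit:
{"name": "drive_tool", "arguments": {"deltas": [1.5,0.1,0,0,3.5,0.2,0,0,5.5,0.3,0,0,7,0.3,0,0,7.7,0.3,1.5,0,7.7,0.3,4,0,7.7,0.3,7,0,7.7,0.3,10,0,7.7,0.3,12.5,0,7.7,0.3,13.8,0,7.7,0.3,14,0,7.7,0.3,14,0]}}

```text
t: 7.15
tcp_pos: [0.5457, 0.062, 0.1902]
tool_rot: [0.776, 0.631, 0.0, -0.0]
force: [0.9, -0.1, -0.5]
finger_gap: 0.616
```

```bash
python3 - <<'E'
from h import *
for n in('scene','top','wrist'):
    s=snap(n,n[0]+'9')
a=cv2.imread('pics/s9.png');cv2.imwrite('pics/s9c.png',cv2.resize(a[150:230,195:295],None,fx=7,fy=7,interpolation=cv2.INTER_CUBIC))
delta([.5459,.0613,.13],-11.9)
E
```

```text
t 7.3 tcp [0.5465 0.0616 0.1913] yaw -11.8 tilt [ 0.0011  0.0028 -1.    ] gap 5.23 F [-0.22  0.06  0.17]
delta cm [-0.04 -0.07  6.13] turn 0.1
```

View pics/s9c.png

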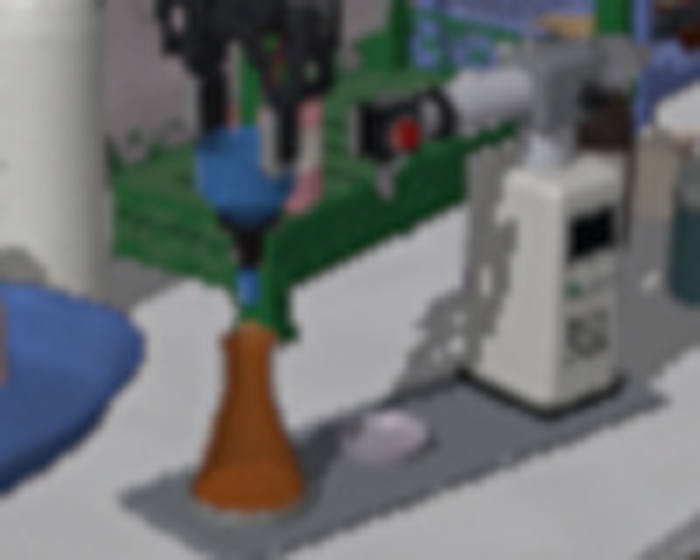

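View pics/w9.png

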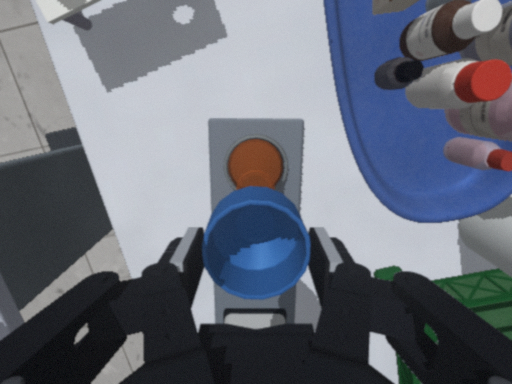

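Emit:
{"name": "drive_tool", "arguments": {"deltas": [-0.05,-0.05,0.8,0,-0.05,-0.05,1.6,0,-0.05,-0.05,2.2,0,-0.05,-0.05,2.8,0,-0.05,-0.05,3.2,0,-0.05,-0.05,3.6,0,-0.05,-0.05,4,0,-0.05,-0.05,4,0]}}

```text
t: 8.1
tcp_pos: [0.5457, 0.0612, 0.1507]
tool_rot: [0.776, 0.631, 0.001, 0.0]
force: [-0.5, 0.0, -0.2]
finger_gap: 0.615
```

```bash
python3 - <<'E'
from h import *
for n in('scene','wrist'):
    s=snap(n,n[0]+'10')
a=cv2.imread('pics/s10.png');cv2.imwrite('pics/s10c.png',cv2.resize(a[150:230,195:295],None,fx=7,fy=7,interpolation=cv2.INTER_CUBIC))
delta([.5459,.0613,.122],-11.9)
E
```

```text
t 8.2 tcp [0.5461 0.0612 0.1513] yaw -11.8 tilt [ 0.0011  0.0029 -1.    ] gap 5.26 F [ 0.64 -0.34 -0.99]
delta cm [ 0.01 -0.03  2.93] turn 0.1
```

View pics/s10c.png

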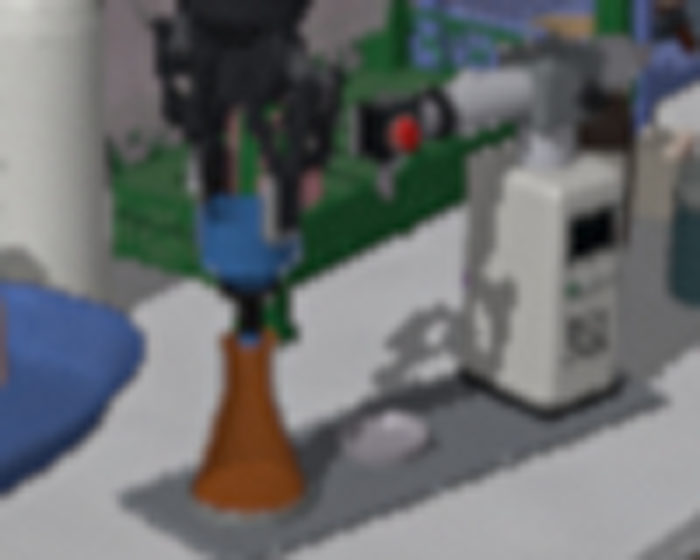

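View pics/w10.png

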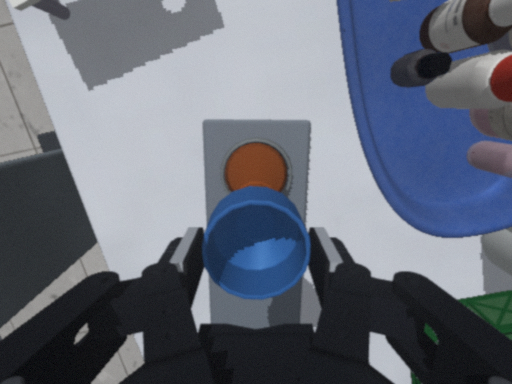

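Emit:
{"name": "drive_tool", "arguments": {"deltas": [0,-0.03,0.5,0,0,-0.03,1,0,0,-0.03,1.5,0,0,-0.03,1.9,0,0,-0.03,2.2,0,0,-0.03,2.4,0,0,-0.03,2.4,0]}}

```text
t: 8.9
tcp_pos: [0.5457, 0.0613, 0.127]
tool_rot: [0.776, 0.631, 0.001, 0.001]
force: [0.1, 0.5, -1.5]
finger_gap: 0.616
```

```bash
python3 - <<'E'
from h import *
delta([.5459,.0613,.122],-11.9)
E
```

```text
t 8.9 tcp [0.5457 0.0613 0.127 ] yaw -11.8 tilt [ 0.001   0.0023 -1.    ] gap 5.26 F [ 0.08  0.54 -1.49]
delta cm [0.   0.01 0.5 ] turn 0.1
```

Still free; creep in 1 mm steps to contact.

Emit:
{"name": "drive_tool", "arguments": {"deltas": [0,0,0.1,0,0,0,0.2,0,0,0,0.3,0,0,0,0.35,0,0,0,0.35,0]}}

```text
t: 9.4
tcp_pos: [0.5457, 0.0613, 0.1234]
tool_rot: [0.776, 0.631, 0.001, 0.001]
force: [0.5, 0.9, -1.2]
finger_gap: 0.618
```

Emit:
{"name": "drive_tool", "arguments": {"deltas": [0,0,0.05,0,0,0,0.1,0,0,0,0.15,0,0,0,0.15,0]}}

```text
t: 9.8
tcp_pos: [0.5458, 0.0612, 0.1223]
tool_rot: [0.776, 0.631, 0.001, 0.001]
force: [-1.3, 0.2, 2.8]
finger_gap: 0.613
```

```bash
python3 - <<'E'
from h import *
delta([.5459,.0613,.122],-11.9)
s=snap('scene','s11')
a=cv2.imread('pics/s11.png');cv2.imwrite('pics/s11c.png',cv2.resize(a[150:230,195:295],None,fx=7,fy=7,interpolation=cv2.INTER_CUBIC))
E
```

```text
t 9.8 tcp [0.5458 0.0612 0.1223] yaw -11.8 tilt [ 0.001   0.0026 -1.    ] gap 5.23 F [-1.27  0.22  2.81]
delta cm [0.01 0.   0.03] turn 0.1
```

View pics/s11c.png

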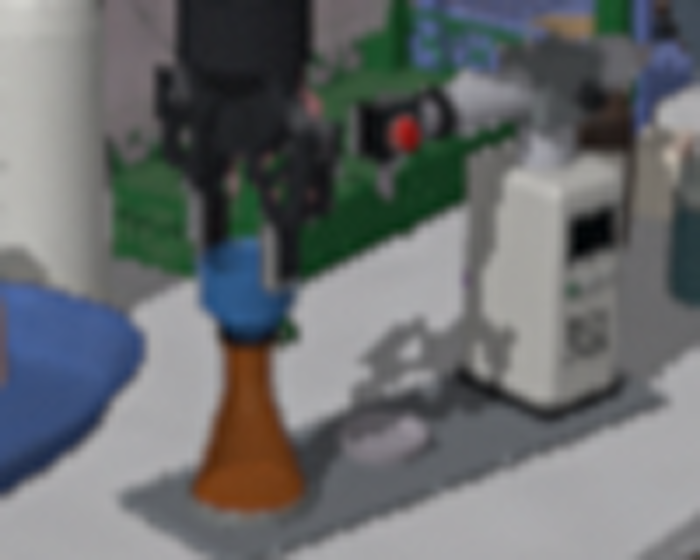

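Emit:
{"name": "drive_tool", "arguments": {"deltas": [0,0,0.08,0,0,0,0.08,0,0,0,0.08,0]}}

```text
t: 10.15
tcp_pos: [0.5461, 0.0612, 0.1223]
tool_rot: [0.776, 0.631, 0.002, 0.001]
force: [-0.7, -0.4, 6.2]
finger_gap: 0.612
```

Emit:
{"name": "drive_tool", "arguments": {"deltas": [0,0,0,0,0,0,0,0,0,0,0,0], "hand": 6.2}}

```text
t: 10.45
tcp_pos: [0.546, 0.0612, 0.122]
tool_rot: [0.776, 0.631, 0.001, 0.001]
force: [0.5, 0.5, -0.1]
finger_gap: 0.726
```

Emit:
{"name": "drive_tool", "arguments": {"deltas": [0,0,0,0,0,0,0,0,0,0,0,0,0,0,0,0], "hand": 7.6}}

```text
t: 10.85
tcp_pos: [0.546, 0.0612, 0.122]
tool_rot: [0.776, 0.631, 0.001, 0.001]
force: [0.1, 0.7, 0.5]
finger_gap: 0.892
```

```bash
python3 - <<'E'
from h import *
delta([.5459,.0613,.122],-11.9)
s=snap('scene','s12');snap('wrist','w12')
a=cv2.imread('pics/s12.png');cv2.imwrite('pics/s12c.png',cv2.resize(a[150:230,195:295],None,fx=7,fy=7,interpolation=cv2.INTER_CUBIC))
E
```

```text
t 10.85 tcp [0.546  0.0612 0.122 ] yaw -11.79 tilt [ 0.001   0.0032 -1.    ] gap 7.62 F [0.06 0.68 0.46]
delta cm [ 0.   -0.01 -0.  ] turn 0.11
```

View pics/s12c.png

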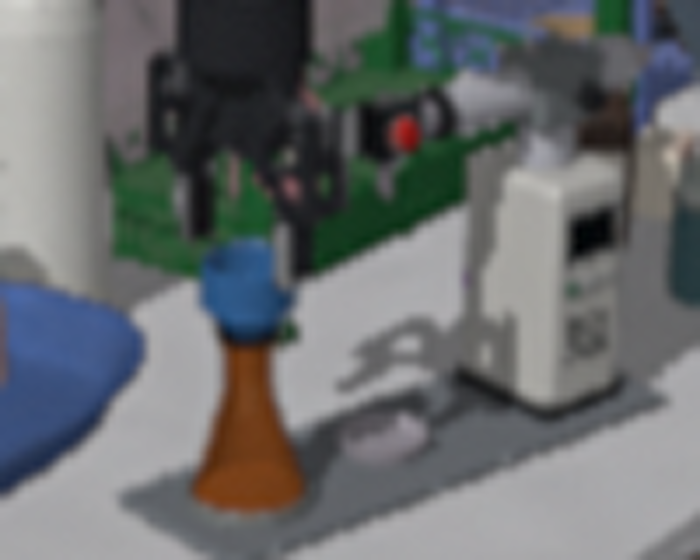

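View pics/w12.png

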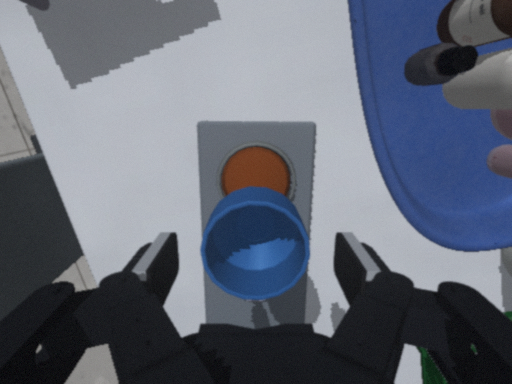

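```bash
python3 - <<'E'
from h import *
delta([.5245,-.0364,.32],-11.9)
E
```

```text
t 10.95 tcp [0.546  0.0612 0.122 ] yaw -11.79 tilt [ 0.001   0.0032 -1.    ] gap 7.57 F [ 0.08 -0.1  -0.27]
delta cm [ -9.98  -0.05 -19.81] turn 0.11
```

Emit:
{"name": "drive_tool", "arguments": {"deltas": [0,0,-1,0,0,0,-3,0,0,0,-6,0,0,0,-10,0,0,0,-14,0,0,0,-18,0,-1.5,0,-20,0,-4,0,-20,0,-7,0,-20,0,-9.5,0,-20,0,-10,0,-20,0,-10,0,-20,0], "hand": 7.6}}

```text
t: 12.15
tcp_pos: [0.5248, -0.0371, 0.3224]
tool_rot: [0.777, 0.63, 0.002, 0.001]
force: [0.0, 0.2, -1.0]
finger_gap: 0.89
```

```bash
python3 - <<'E'
from h import *
manip.snapshot('top')
delta([.5245,-.0364,.32],-11.9)
s=snap('wrist','w13');snap('scene','s13')
delta([.5245,-.0364,.32],-11.9)
a=cv2.imread('pics/s13.png');cv2.imwrite('pics/s13c.png',cv2.resize(a[150:230,195:295],None,fx=7,fy=7,interpolation=cv2.INTER_CUBIC))
E
```

```text
t 12.2 tcp [ 0.5249 -0.0364  0.3223] yaw -11.84 tilt [ 0.0017  0.0037 -1.    ] gap 7.56 F [-0.11  0.19  0.77]
delta cm [-0.01 -0.04  0.23] turn 0.06
t 12.3 tcp [ 0.525  -0.0358  0.3221] yaw -11.75 tilt [ 0.0016  0.0034 -1.    ] gap 7.65 F [-0.16  0.62 -0.5 ]
delta cm [-0.07 -0.04  0.21] turn 0.15
```

View pics/w13.png

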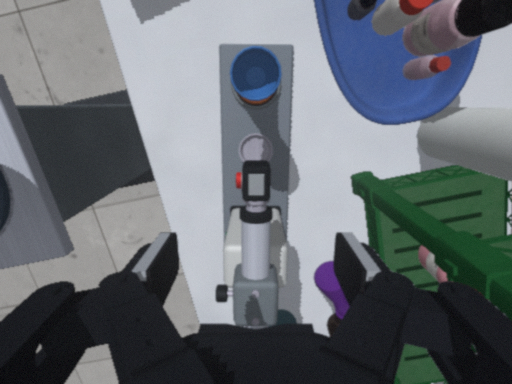

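View pics/s13c.png

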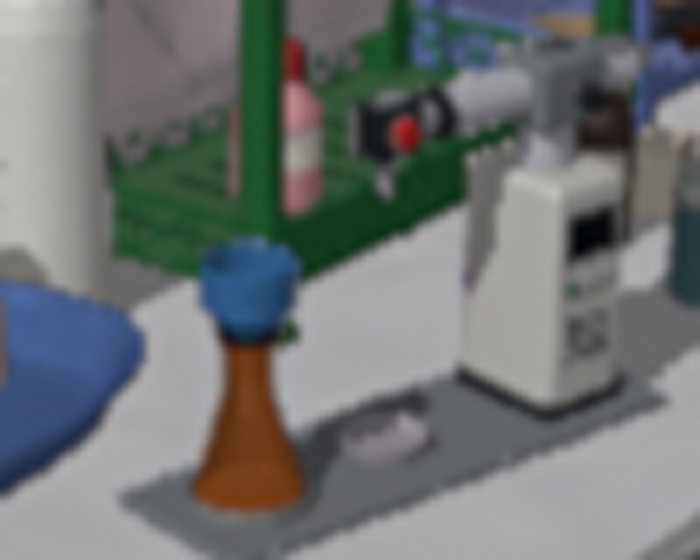

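```bash
python3 - <<'E'
from h import *
s=load('w13');a=cv2.cvtColor(s['frame'],cv2.COLOR_RGB2BGR)
b=cv2.resize(a[140:340,200:310],None,fx=5,fy=5,interpolation=cv2.INTER_CUBIC)[:600]
th=np.radians(78.15);xd=np.array([np.cos(th),np.sin(th),0]);yd=np.array([-xd[1],xd[0],0])
N=np.array([.5451,.0614,0])
def pl(P,col):
    cv2.polylines(b,[np.int32([((q[0]-200+.5)*5,(q[1]-140+.5)*5) for q in (proj(s,p) for p in P)])],True,col,1)
for z,col in((.228,(0,255,0)),(.194,(0,255,255))):
    pl([N+(-.1+i*.017)*xd+j*.013*yd+[0,0,z] for i,j in((1,1),(1,-1),(-1,-1),(-1,1))],col)
pl([N-.129*xd+[0,0,.211],N-.284*xd+[0,0,.211]],(0,0,255))
cv2.imwrite('pics/w13c.png',b)
E
```

```text
(no output)
```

View pics/w13c.png

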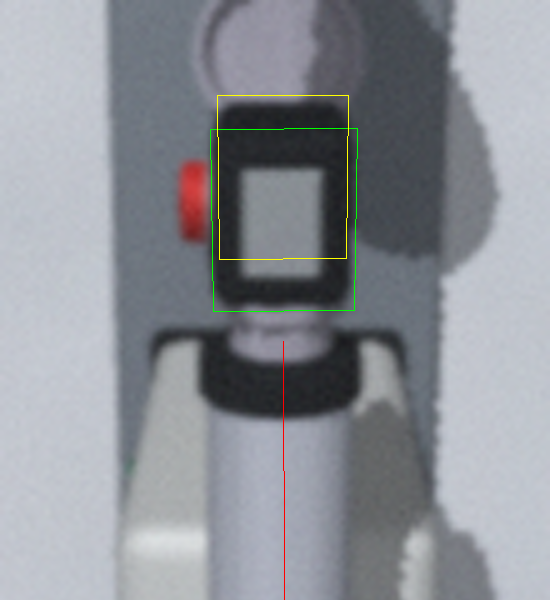

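```bash
python3 - <<'E'
from h import *
th=np.radians(78.15);xd=np.array([np.cos(th),np.sin(th),0]);yd=np.array([-xd[1],xd[0],0])
T=np.array([.5451,.0614,.192])-.0992*xd+.001*yd;print(T)
delta(T,-11.85)
E
```

```text
[ 0.52375057 -0.03548055  0.192     ]
t 12.3 tcp [ 0.525  -0.0358  0.3221] yaw -11.75 tilt [ 0.0016  0.0034 -1.    ] gap 7.65 F [-0.16  0.62 -0.5 ]
delta cm [-0.02 -0.17 13.01] turn 0.1
```

Emit:
{"name": "drive_tool", "arguments": {"deltas": [0,-0.1,1.5,0,0,-0.15,4,0,0,-0.15,6.5,0,0,-0.15,8.5,0,0,-0.15,10,0.1,0,-0.15,11.5,0.1,0,-0.15,12.5,0.1,0,-0.15,13,0.1,0,-0.15,13,0.1], "hand": 7}}

```text
t: 13.2
tcp_pos: [0.5239, -0.0349, 0.1916]
tool_rot: [0.776, 0.631, 0.001, 0.0]
force: [-0.7, 0.6, -0.0]
finger_gap: 0.821
```

```bash
python3 - <<'E'
from h import *
delta([ 0.52375,-0.0355,.192],-11.85)
snap('wrist','w14');s=snap('scene','s14')
a=cv2.imread('pics/s14.png');cv2.imwrite('pics/s14c.png',cv2.resize(a[140:220,205:305],None,fx=7,fy=7,interpolation=cv2.INTER_CUBIC))
delta([ 0.52375,-0.0355,.192],-11.85)
E
```

```text
t 13.2 tcp [ 0.5239 -0.0349  0.1916] yaw -11.81 tilt [ 0.0018  0.0023 -1.    ] gap 7.01 F [-0.72  0.56 -0.04]
delta cm [-0.07  0.   -0.04] turn 0.04
t 13.3 tcp [ 0.5245 -0.0353  0.1926] yaw -11.83 tilt [ 0.0016  0.0045 -1.    ] gap 6.98 F [-0.3  -0.16  0.89]
delta cm [-0.04 -0.07  0.06] turn 0.02
```

View pics/w14.png

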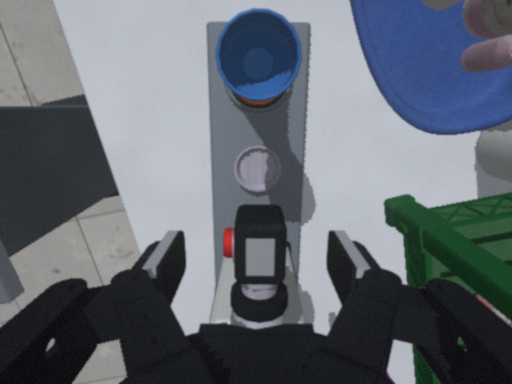

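View pics/s14c.png

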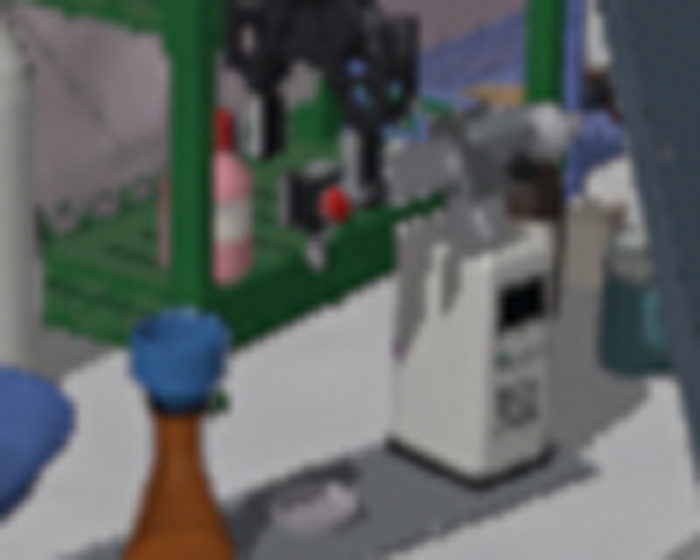

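Emit:
{"name": "drive_tool", "arguments": {"deltas": [0,-0.05,0.05,0,0,-0.05,0.05,0,0,-0.05,0.05,0,0,-0.05,0.05,0,0,-0.05,0.05,0,0,-0.05,0.05,0,0,-0.05,0.05,0,0,-0.05,0.05,0,0,-0.05,0.05,0,0,-0.05,0.05,0], "hand": 1.5, "squeeze": 35}}

```text
t: 14.3
tcp_pos: [0.5257, -0.0356, 0.193]
tool_rot: [0.776, 0.63, 0.003, 0.003]
force: [3.6, 0.6, 5.9]
finger_gap: 0.29
```

```bash
python3 - <<'E'
from h import *
delta([ 0.52375,-0.0355,.192],-11.85)
snap('wrist','w15');s=snap('scene','s15')
a=cv2.imread('pics/s15.png');cv2.imwrite('pics/s15c.png',cv2.resize(a[140:220,205:305],None,fx=7,fy=7,interpolation=cv2.INTER_CUBIC))
delta([ 0.52375,-0.0355,.192],-11.85)
E
```

```text
t 14.3 tcp [ 0.5257 -0.0356  0.193 ] yaw -11.84 tilt [ 0.0015  0.0084 -1.    ] gap 2.48 F [3.61 0.55 5.9 ]
delta cm [-0.03 -0.19  0.1 ] turn 0.01
t 14.4 tcp [ 0.5257 -0.0356  0.193 ] yaw -11.84 tilt [ 0.0016  0.0083 -1.    ] gap 2.51 F [ 3.96 -0.56  6.11]
delta cm [-0.03 -0.19  0.09] turn 0.01
```

View pics/w15.png

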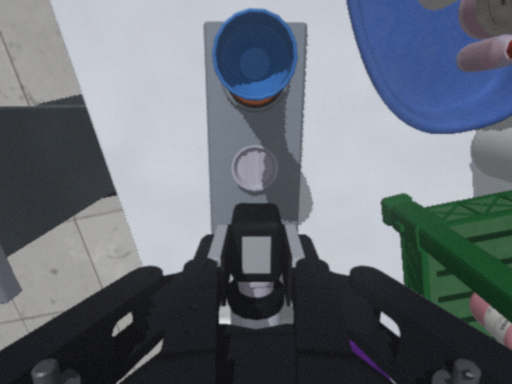

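View pics/s15c.png

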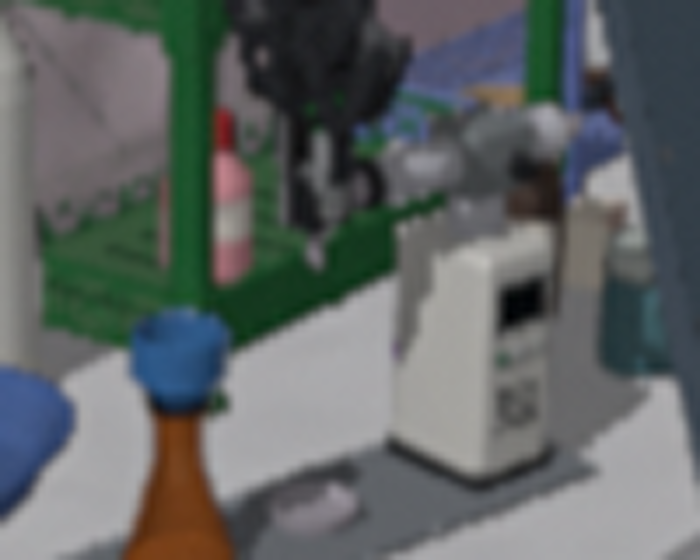

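Emit:
{"name": "drive_tool", "arguments": {"deltas": [0.3,0,0,0,0.7,0,0,0,1.2,0,0,0,1.8,0,0,0,2.5,0,0,0,2.5,0,0,0]}}

```text
t: 15.0
tcp_pos: [0.5311, -0.0103, 0.193]
tool_rot: [0.776, 0.631, 0.003, 0.003]
force: [2.3, -3.1, 3.2]
finger_gap: 0.291
```

```bash
python3 - <<'E'
from h import *
th=np.radians(78.15);xd=np.array([np.cos(th),np.sin(th),0])
delta(np.array([.5257,-.0356,.193])+.1*xd,-11.85)
snap('wrist','w16')
E
```

```text
t 15.0 tcp [ 0.5311 -0.0103  0.193 ] yaw -11.79 tilt [ 0.0017  0.0089 -1.    ] gap 2.49 F [ 2.34 -3.15  3.23]
delta cm [ 7.41 -0.    0.01] turn 0.06
```

View pics/w16.png

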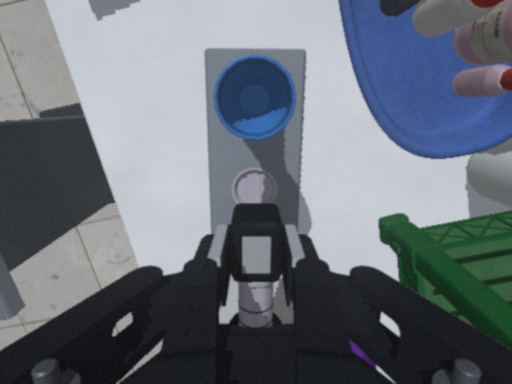

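The arm slides; the head is still in the grip and the tube emerges behind it. Drawing the remaining 74 mm.

Emit:
{"name": "drive_tool", "arguments": {"deltas": [0.5,0,0,0,1.3,0,0,0,2.2,0,0,0,3.2,0,0,0,4.2,0,0,0,5.2,0,0,0,6,0,0,0,6.7,0,0,0,7.1,0,0,0,7.3,0,0,0,7.4,0,0,0,7.4,0,0,0]}}

```text
t: 16.25
tcp_pos: [0.5466, 0.0612, 0.193]
tool_rot: [0.776, 0.631, 0.003, 0.004]
force: [4.0, -4.7, 1.5]
finger_gap: 0.288
```

```bash
python3 - <<'E'
from h import *
th=np.radians(78.15);xd=np.array([np.cos(th),np.sin(th),0])
delta(np.array([.5257,-.0356,.193])+.1*xd,-11.85)
snap('wrist','w17');snap('scene','s17');snap('top','t17')
a=cv2.imread('pics/s17.png');cv2.imwrite('pics/s17c.png',cv2.resize(a[140:220,205:305],None,fx=7,fy=7,interpolation=cv2.INTER_CUBIC))
a=cv2.imread('pics/t17.png');cv2.imwrite('pics/t17c.png',cv2.resize(a[165:225,225:335],None,fx=7,fy=7,interpolation=cv2.INTER_CUBIC))
delta(np.array([.5257,-.0356,.193])+.1*xd,-11.85)
E
```

```text
t 16.25 tcp [0.5466 0.0612 0.193 ] yaw -11.78 tilt [ 4.0e-04  9.6e-03 -1.0e+00] gap 2.46 F [ 4.   -4.73  1.51]
delta cm [ 0.1  -0.06  0.  ] turn 0.07
t 16.4 tcp [0.5466 0.0611 0.193 ] yaw -11.8 tilt [ 4.0e-04  9.6e-03 -1.0e+00] gap 2.49 F [ 3.44 -5.89  1.73]
delta cm [ 0.11 -0.06  0.  ] turn 0.05
```

View pics/w17.png

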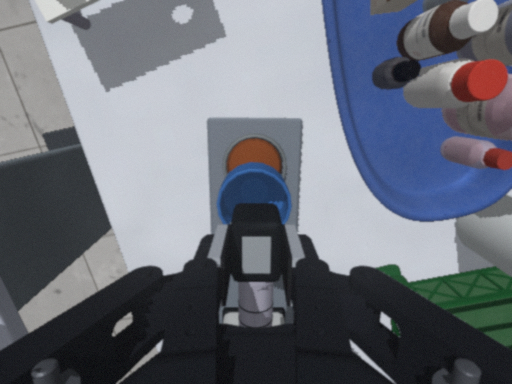

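View pics/s17c.png

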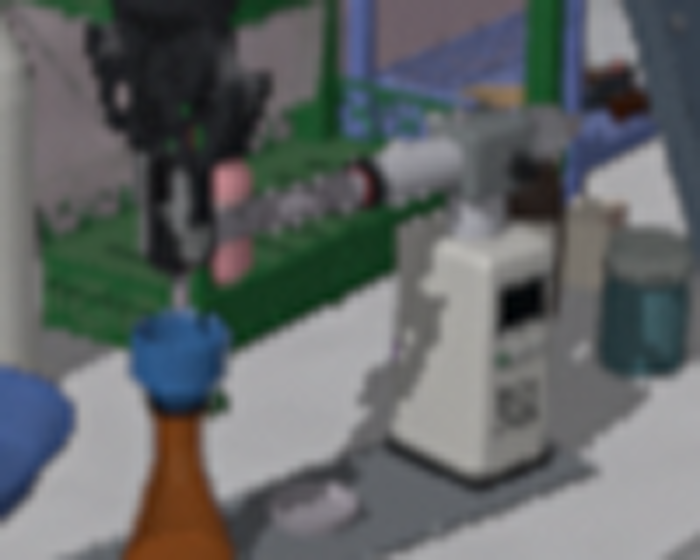

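View pics/t17c.png

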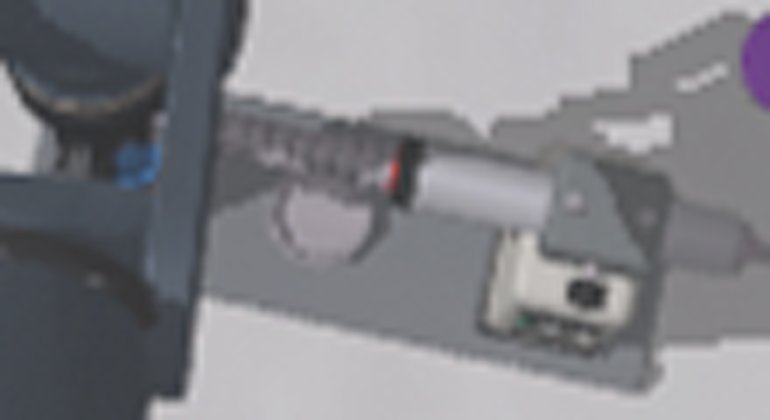

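Emit:
{"name": "drive_tool", "arguments": {"deltas": [0.05,0,0,0,0.1,0,0,0,0.12,0,0,0,0.12,0,0,0,0.12,0,0,0,0.12,0,0,0,0.12,0,0,0]}}

```text
t: 17.1
tcp_pos: [0.5467, 0.0615, 0.193]
tool_rot: [0.776, 0.631, 0.003, 0.004]
force: [2.6, -6.5, 3.0]
finger_gap: 0.29
```

```bash
python3 - <<'E'
from h import *
th=np.radians(78.15);xd=np.array([np.cos(th),np.sin(th),0])
delta(np.array([.5257,-.0356,.193])+.1*xd,-11.85)
s=snap('top','t18');w=snap('wrist','w18');c=snap('scene','s18')
P=lambda s,v:proj(s,v)
N=np.array([.5451,.0614,0])
# red line centroid in top and scene, vs predicted
for n,s in(('top',s),('scene',c)):
    h=cv2.cvtColor(s['frame'],cv2.COLOR_RGB2HSV);m=cv2.inRange(h,(0,110,60),(8,255,255))|cv2.inRange(h,(172,110,60),(180,255,255))
    q=proj(s,N-.129*xd+[0,0,.215]);x,y=int(q[0]),int(q[1]);k=m*0;k[y-10:y+10,x-10:x+10]=1
    ys,xs=np.nonzero(m*k);print(n,q,len(xs),xs.mean() if len(xs) else 0,ys.mean() if len(xs) else 0)
    # stand-x of each red pixel on plane z=.219
    for a,b in zip(xs,ys):
        print(round(float((onz(s,a,b,.221)-N)@xd),4),end=' ')
    print()
a=cv2.imread('pics/s18.png');cv2.imwrite('pics/s18c.png',cv2.resize(a[140:220,205:305],None,fx=7,fy=7,interpolation=cv2.INTER_CUBIC))
delta(np.array([.5257,-.0356,.193])+.1*xd,-11.85)
E
```

```text
t 17.1 tcp [0.5467 0.0615 0.193 ] yaw -11.8 tilt [-9.0e-04  9.4e-03 -1.0e+00] gap 2.48 F [ 2.6  -6.53  3.04]
delta cm [ 0.06 -0.06 -0.  ] turn 0.05
top [280.30854555 188.14017767] 3 281.0 189.0
-0.1309 -0.1315 -0.1322 
scene [255.04572415 166.00426236] 2 256.5 164.5
-0.1363 -0.1315 
t 17.25 tcp [0.5467 0.0615 0.193 ] yaw -11.8 tilt [-9.0e-04  9.4e-03 -1.0e+00] gap 2.5 F [ 2.72 -5.59  2.81]
delta cm [ 0.07 -0.06  0.  ] turn 0.05
```

View pics/s18c.png

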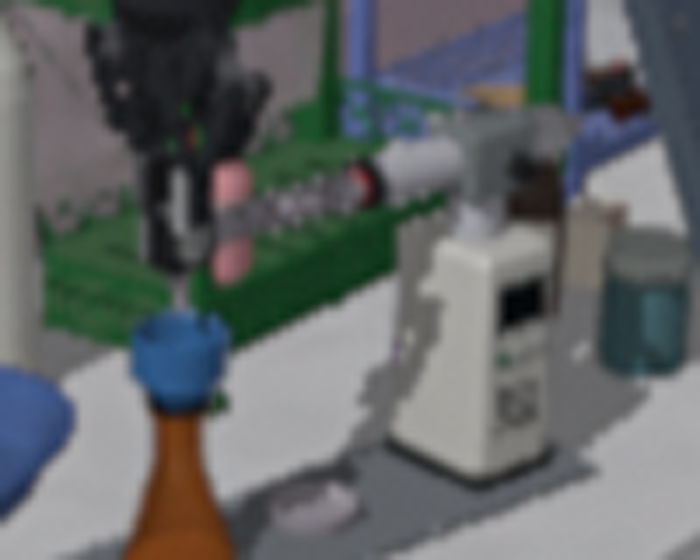

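View pics/w18.png

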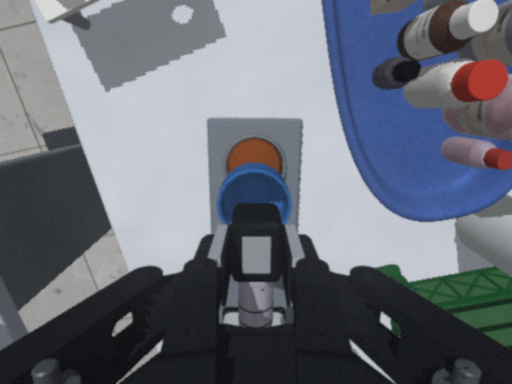

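```bash
python3 - <<'E'
from h import *
s=manip.sense();print(s['qd'].round(4),s['tcp_pos'],s['force'])
print(manip.sign_off())
E
```

```text
[ 0.0008 -0.0006 -0.0002 -0.0009  0.0014  0.0007] [0.54665304 0.0615137  0.19300599] [ 2.72299984 -5.59290615  2.81063456]
the job is handed in; nothing more can be done
None
```

I handed the job in at about 17 s of the 51 s allowed, with all the steps done. No verdict came back, so the result rests on my own checks.

**Funnel:** I lifted it out of the drying stand and lowered it into the flask's neck. It touched down at the expected height with about 3 N and was pressed to about 6 N before I let go. The scene picture after release shows it upright with its flange on the rim.

**Filling arm:** I gripped the head with the button under one finger. The gripper read 25 mm, and it reads about 1.4 mm low, so I take the button as fully pressed. I then drew the arm out.

**Last checks:**
- **Draw:** the tool had moved 99.4 mm along the stand. The head had not shifted in the grip, the joints were still, and the measured force along the arm was about the expected spring pull.
- **Red line:** it shows just outside the sleeve's mouth in the top and scene pictures. The pixels alone put it 2–4 mm too far back in the top view and 4–9 mm in the scene view. The top camera had read 3–5 mm off in that direction all along; I did not track down the scene difference.
- **Position:** the tool is within about 2 mm of where I measured the flask's axis. The pictures show the spout clear of the funnel and the flask in its nest.
- **Side load:** about 3 N sideways remained on the gripper.

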